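# Gauge the guide bushes, close the dowelled air valve and hold it shut

## Task

We are rebuilding the tyre inflator's air valve: only one of the two bronze guide bushes has a good bore, so find it on the pin gauge without forcing (the good one slides all the way down) before it goes over the stem in the valve body, and put the other one in the round steel dish. Then set the cover on its two dowels and press it fully home, flush on the valve body against the spring. Finish while still holding it, pressed firmly down on the body, so that I can put the screws in: do not let go or ease off, and leave the other things on the shelf alone.

Things in the scene. Friction and masses are not known exactly. Their poses are not given: they have to be found in the camera images.
- valve_body: Grey cast lower half of an air valve, bolted down, split face up. Origin: centre of its underside on the shelf, z up. Foot 84 (x) x 134 (y) x 10 mm, block 60 x 110 mm up to the flat face at z = 44 mm; brass hose barb at the +y end. Centre: open round pocket 31 mm wide holding the stem and the spring seat; two dowels at the ends of the face (see points).
- stem_top (a point): Top of the upright steel stem in the pocket's centre, at (0, 0, 51 mm) in valve_body's frame. The stem is 16 mm thick, its last 7 mm tapered to 9 mm, so full width from the face (z = 44) down.
- spring_seat_top (a point): Centre of the ring seat round the stem, 22 mm below the face (z = 22 mm of valve_body). A bush set on it stands 14 mm above the face: hold the bush by its top 12 mm only to put it in. The seat is sprung: it yields downward at 4.5 N at first, about 10 N when 6 mm down.
- dowel_1 (a point): Tip of a steel dowel, at (14, 38, 66 mm) in valve_body's frame. It is 10 mm thick and stands 22 mm above the face, its last 7 mm tapered to 6 mm. Fingers that close along valve_body's x over the pocket clear both dowels.
- dowel_2 (a point): Tip of the other, equal dowel, at (0, -38, 66 mm) in valve_body's frame.
- cover: Loose grey cast cover, 160 to 260 g, right way up. Origin: centre of its flat underside, z up. Slab 60 (x) x 110 (y) x 24 mm; through holes 12 mm wide at (14, 38) and (0, -38) mm for the dowels: it fits one way only, axes along valve_body's. Recess below, 32 mm wide, 8 mm deep, takes the bush. Home: origin at (0, 0, 44 mm) of valve_body, bush pushed down 6 mm; let go, it springs up 6 mm.
- cover_grip (a point): Middle of the cover's raised bonnet, 36 mm above the cover's origin: a block with flat sides to grip, 34 (x) x 50 (y) mm, 24 to 48 mm above the underside, with a brass hexagon 4 mm high on top. A push of 15 to 20 N on the cover closes the valve and keeps it bearing on the face.
- bush_a: Bronze-coloured guide bush, a plain tube 28 mm outside, 36 mm tall, 18 mm bore at both mouths, 60 g, standing upright. Origin: centre of its lower end; z along the tube. Looks just like bush_b; one of the two is too tight inside, which the eye cannot see.
- bush_b: Bronze-coloured guide bush like bush_a: 28 mm outside, 36 mm tall, 18 mm bore at both mouths, 60 g, standing upright. Origin: centre of its lower end; z along the tube.
- gauge: Pin gauge, fixed: upright steel pin 16 mm thick on a dark round foot 60 mm wide, 12 mm high. Origin: centre of the foot's underside, z up; the pin runs along z from 12 to 54 mm, its last 7 mm tapered to 9 mm. The good bush slides down until it rests on the foot (bush origin at z = 12 mm); the tight one stops with its lower end about 9 mm below the pin's top (z = 45 mm).
- dish: Round open steel parts dish for rejects, fixed: 114 mm wide at the rim, inner floor 86 mm wide at z = 4 mm, rim at z = 24 mm. Origin: centre of its underside.
- tyre_gauge: Bystander: round black tyre pressure gauge, 70 x 118 x 26 mm. Leave alone.
- core_tool: Bystander: valve core tool with red grip, 107 mm long. Leave alone.
- wrench_13: Bystander: steel wrench, 182 mm long. Leave alone.
- lug_nut_1: Bystander: steel lug nut, 24 mm tall. Leave alone.
- lug_nut_2: Bystander: steel lug nut, 24 mm tall. Leave alone.
- cone_2: Bystander: dark centring cone, 74 mm wide. Leave alone.
Not all that is in view belongs to the job. Of the things that look like the dish, the larger one is meant.

How it is judged (in metres and radians):
On the way, in this order (a step that is already met when the one before it is completed fails the run):
1. a bush has been slid all the way down on the gauge pin (only the good one can) (((z of bush_a in the frame of gauge below 0.017 m and horizontal distance between bush_a and gauge below 0.004 m and angle between bush_a's own z axis and vertical below 0.15 rad) or (z of bush_b in the frame of gauge below 0.017 m and horizontal distance between bush_b and gauge below 0.004 m and angle between bush_b's own z axis and vertical below 0.15 rad))), for 0.1 s.
2. the good bush stands over the stem in the valve body's pocket (((z of bush_a in the frame of valve_body between 0.012 and 0.025 m and horizontal distance between bush_a and valve_body below 0.004 m and angle between bush_a's own z axis and vertical below 0.15 rad) or (z of bush_b in the frame of valve_body between 0.012 and 0.025 m and horizontal distance between bush_b and valve_body below 0.004 m and angle between bush_b's own z axis and vertical below 0.15 rad))), for 0.1 s.
At the end, for the whole second after the job is handed in: Fingers hold the cover (over 3 N), bearing on the body with over 1 N: underside within 1.6 mm of the split face, centred to 3 mm, turned under 0.05 rad, tilted under 0.025 rad; the good bush on the stem under it, pushed down 3 mm or more; the other lies in the dish, let go, at rest (z of cover in the frame of valve_body between 0.041 and 0.0456 m and horizontal distance between cover and valve_body below 0.003 m and angle between the x axis of cover and the x axis of valve_body, either way round below 0.05 rad and angle between the z axis of cover and the z axis of valve_body, either way round below 0.025 rad and contact force between cover and valve_body above 1 N and contact force between the fingers and cover above 3 N and (((z of bush_a in the frame of valve_body between 0.012 and 0.019 m and horizontal distance between bush_a and valve_body below 0.004 m and angle between bush_a's own z axis and vertical below 0.15 rad) and (horizontal distance between bush_b and dish below 0.045 m and height (world z) of bush_b below 0.03 m and linear speed of bush_b below 0.02 m/s and contact force between bush_b and dish above 0.1 N and contact force between bush_b and the arm below 0.05 N)) or ((z of bush_b in the frame of valve_body between 0.012 and 0.019 m and horizontal distance between bush_b and valve_body below 0.004 m and angle between bush_b's own z axis and vertical below 0.15 rad) and (horizontal distance between bush_a and dish below 0.045 m and height (world z) of bush_a below 0.03 m and linear speed of bush_a below 0.02 m/s and contact force between bush_a and dish above 0.1 N and contact force between bush_a and the arm below 0.05 N)))); the arm keeps its last pose, push and grip.
It fails at once if a bystander was pushed more than 30 mm (distance of any of tyre_gauge, core_tool, wrench_13, lug_nut_1, lug_nut_2, cone_2 from where it was at the start of the episode above 0.03 m).
It fails at once if a bush was forced on the pin gauge (more than 60 N) (contact force between any of bush_a, bush_b and gauge above 60 N).
It also fails if it takes over 67 s, if anything falls off the work surface, if the arm or the gripper's body presses on something with over 40 N, if the wrist force passes 120 N, or if a joint passes its speed limit or range.

## Robot

A 6-joint arm with a two-finger parallel gripper is mounted at the origin on a cart in front of the work surface, level with it; the furniture and walls round the work are solid. World frame = base frame: x ahead of the robot, y to its left, z up, the work surface at z = 0. Lengths are in m, angles in degrees, forces in N, time in s.
With the tool pointing down it reaches from about 0.275 to 0.75 m from the base axis. Payload 10.2 kg.
Tool frame: the origin (TCP) lies at the very end of the fingers, on their centre line; the grasp point (between the pads) lies 19 mm behind it; z points along the fingers, y is the direction in which the jaws open and shut (so a half turn about z gives the same grasp; the last joint's range is limited). The gripper opens to 85 mm and grips with 20 to 120 N. Pads are 22 mm wide; open, the fingers measure 114 mm over their backs; the gripper's body (76 mm by 85 mm) begins 54 mm behind the grasp point. The pads swing forward as they close: fully open they stand 13 mm farther back than shut.
Start: joints at [52.002, 17.928, 85.812, -0, 76.261, -12.8], TCP at [0.224, 0.475, 0.231] pointing down, gripper open.
Joint ranges: [-168.41, 168.41], [-55.51, 124.54], [10.69, 146.95], [-70.63, 250.63], [1, 178], [-165.06, 165.06]. Speed limits (degrees/s): [136.94, 136.94, 172.46, 180, 180, 180].

## Interface

Orientations are given as [roll, pitch, yaw] about the fixed x, y, z axes, in that order (R = Rz(yaw) Ry(pitch) Rx(roll)).
In Python, from plant import sense, cams, bot gives the robot as it stands.
- The arm moves only by the tool move_arm, never from a script. Its argument "motion" is a list that holds one entry, the list of rows, each a list of 5 numbers: the shift along the world's x, y, z in mm, then the turn about the world's z in degrees, then the finger opening in mm, from 0 to 85.4. A call has 1 to 10 rows; each row shifts and turns the commanded pose from where the row before left it; what a row does not reach is not made up. A row lasts 1/10 s, in which the tool goes at most 50 mm and 8.59 degrees, less where a joint would pass 70% of its speed; a pose out of reach is approached as far as the arm can. A call with a gripper value outside its range is refused whole. The fingers move at their own pace and stop on an object; the grip force is fixed at half the most. Time passes only in rows, so rows that do not move let the fingers close. It gives the time, the measured TCP pose, the force and the opening at its end, in the units of the state.
- sense(): the state, without advancing time (a new reading comes with each control period).
- cams.camera(name): name is "scene" or "top" or "wrist"; returns a dict with "image" (420x560x3 uint8, red, green, blue), "z_map" (420x560 float32, m along the optical axis (not along the pixel's ray), 0 where there is no reading), "camera_matrix" (3x3 intrinsics, pixels), "distortion" ([k1, k2, p1, p2, k3] as OpenCV has them; the pictures are not rectified), "world_to_cam" (4x4, takes a point from world to camera coordinates); the wrist camera has in their place "hand_eye" (4x4, takes a point from camera to tool coordinates, whose origin is the TCP and whose axes are the flange's). Camera axes: x right, y down, z forward; pixel columns grow to the right and rows downward; lengths in m; the calibration is good to about 2 mm. A picture is of the moment at which its call begins: read the wrist's pose just before it.
- bot.hand_in(): hands the job in, once; it reports no verdict.
Trained networks look in a picture, given as the dict that the camera call returned (one of the last four; its "shot" number tells which), for a name from the list of things; names that differ only in an ending like _2 or _b are one class to them, and where a whole thing is asked for, a point or a joint stands for the part that bears it (a point fixed in the world has none). Each returns a list of dicts, best first, with "p" (0 to 1); they miss things now and then, are a little off and sometimes report something else, mostly with a low value. They report only what shows in the picture. A call takes as long as a camera call. They do not tell look-alikes from the thing itself.
- cams.spot_in(name, picture): "uv" ([column, row] in pixels, amid what is visible of it).
- cams.masks_of(name, picture): "mask" (420x560 bool, what is visible of it) and "uv" ([column, row] in pixels, amid what is visible of it).
The state is a dict: "time": time; "qpos": joint angles; "joint_velocities": joint speeds; "joint_torque": joint torques, N m; "eef_pos": TCP position; "orientation": TCP orientation; "contact_force": force on the tool from outside, world axes, zero at the start; "torque": the same for the moment, N m; "finger_gap": finger opening in m.
Only numpy, scipy, OpenCV 4.12 (cv2) and the standard library are available. Lean on these libraries where they do the work, as an engineer would, in place of code of your own. Each camera call takes 0.05 s, during which the arm holds its last target.

## Working session

There is one attempt and no reset: what is moved stays moved. The work goes in short steps, Python scripts to look and compute and a tool call to move; the robot and the scene stay as the last step left them, time stands still between calls to the robot, and variables do not carry over. Pictures are saved under pics/ and viewed, and the job is handed in when it is done.

Besides the shell and the picture viewer there is one more tool, called after "Request:" as name([rows], argument=value, ...), one row to a line, values as JSON. move_arm: Moves the arm, as the interface text tells. Its arguments: {"type":"object","properties":{"motion":{"type":"array","items":{"type":"array","items":{"type":"array","items":{"type":"number"}}}}},"required":["motion"]}

```bash
ls; mkdir -p pics
cat > h.py <<'E'
import numpy as np, cv2, json
from plant import sense, cams, bot
def save(img,n,box=None,s=1):
    if box: img=img[box[1]:box[3],box[0]:box[2]]
    if s!=1: img=cv2.resize(img,None,fx=s,fy=s,interpolation=cv2.INTER_CUBIC)
    cv2.imwrite('pics/'+n,cv2.cvtColor(img,cv2.COLOR_RGB2BGR))
E
python3 - <<'E'
from h import *
print(sense())
for n in ['scene','top','wrist']:
    c=cams.camera(n); save(c['image'],n+'1.png')
    print(n,c['camera_matrix'].tolist() if hasattr(c['camera_matrix'],'tolist') else c['camera_matrix'],c['distortion'],c.get('world_to_cam'),c.get('hand_eye'))
    np.save('z_'+n+'.npy',c['z_map'])
    for t in ['valve_body','cover','bush_a','gauge','dish']:
        print(t,[(np.round(d['uv']).tolist(),round(d['p'],2)) for d in cams.spot_in(t,c)])
print(sense()['time'])
E
```

```text
pics
{'time': 0.0, 'qpos': array([ 5.20024051e+01,  1.79587353e+01,  8.58543388e+01,  2.68173621e-04,
        7.62603690e+01, -1.27998149e+01]), 'joint_velocities': array([ 0.05397473, -0.07728939,  0.04732435, -0.03997952,  0.02427108,
        0.04697588]), 'joint_torque': array([ 1.13740073e-04, -4.12263429e+01, -2.59743333e+01, -8.46494595e-05,
        4.13582355e-03,  1.21676612e-05]), 'eef_pos': array([0.22336282, 0.47483066, 0.23073924]), 'orientation': array([-1.79928440e+02, -1.65249271e-02,  1.54802146e+02]), 'contact_force': array([ 0.18607561, -0.08517657,  0.15038673]), 'torque': array([-0.01761103,  0.00870883, -0.05582884]), 'finger_gap': 0.08547262865854421}
scene [[452.93220222652644, 0.0, 284.06535988623153], [0.0, 452.93220222652644, 207.4833929046524], [0.0, 0.0, 1.0]] [-0.00710064  0.          0.          0.          0.        ] [[ 0.84817597 -0.52937404 -0.01899066 -0.37321094]
 [-0.33322113 -0.50533992 -0.79598696  0.24603658]
 [ 0.41177809  0.68146511 -0.60501579  1.03886122]
 [ 0.          0.          0.          1.        ]] None
valve_body [([324.0, 212.0], 
[... 644 characters left out ...]
91)]
cover [([391.0, 204.0], 0.59)]
bush_a [([273.0, 213.0], 0.5), ([314.0, 221.0], 0.41)]
gauge [([249.0, 169.0], 0.78)]
dish [([215.0, 214.0], 0.9), ([288.0, 251.0], 0.76)]
wrist [[301.9308201571409, 0.0, 275.8906655483006], [0.0, 301.9308201571409, 208.8121937356305], [0.0, 0.0, 1.0]] [-0.03661771  0.          0.          0.          0.        ] None [[ 1.24761041e-05 -9.50102393e-01 -3.11938203e-01  8.12912935e-02]
 [ 9.99999902e-01 -1.26313778e-04  4.24722347e-04  1.20637161e-03]
 [-4.42931811e-04 -3.11938178e-01  9.50102298e-01 -1.41378876e-01]
 [ 0.00000000e+00  0.00000000e+00  0.00000000e+00  1.00000000e+00]]
valve_body []
cover []
bush_a []
gauge []
dish [([221.0, 351.0], 0.61)]
0.9
```

View pics/scene1.png

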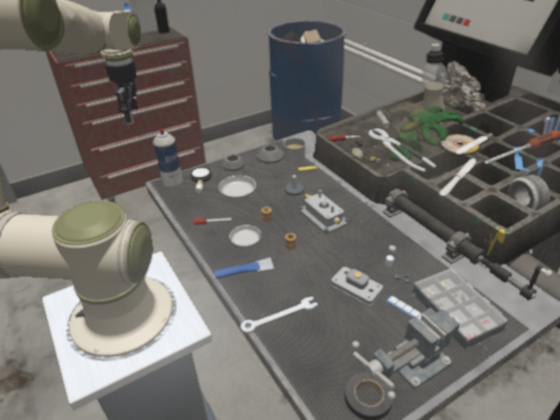

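View pics/top1.png

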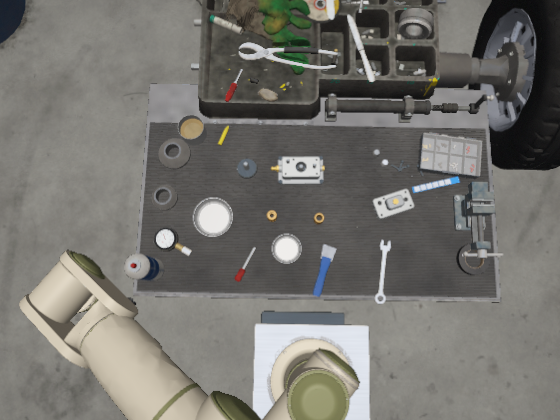

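View pics/wrist1.png

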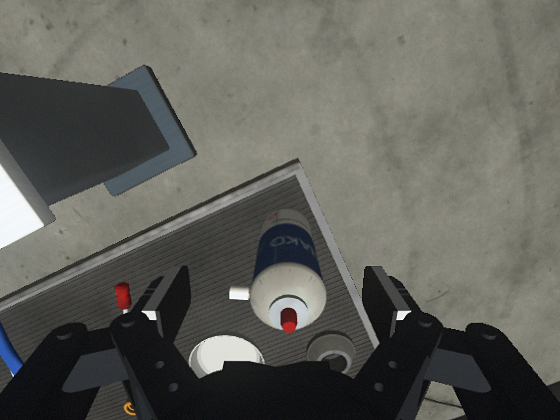

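The top view shows the valve body at (300,168) with its barb at the left, the gauge at (246,168) and the bushes at (271,214) and (319,217). The cover is at (393,203). There are two dishes: the larger at (213,217) and a smaller one at (287,248). Next I'll measure and enlarge these.

```bash
cat >> h.py <<'E'
def w2px(c,P):
    T=np.array(c['world_to_cam']); P=np.atleast_2d(P)
    r,_=cv2.Rodrigues(T[:3,:3]); return cv2.projectPoints(P.astype(float),r,T[:3,3],np.array(c['camera_matrix']),np.array(c['distortion']))[0].reshape(-1,2)
def tcam(c,state=None):
    # returns world_to_cam for wrist
    from scipy.spatial.transform import Rotation as R
    T=np.eye(4); T[:3,:3]=R.from_euler('xyz',state['orientation'],degrees=True).as_matrix(); T[:3,3]=state['eef_pos']
    return np.linalg.inv(T@np.array(c['hand_eye']))
def px2plane(c,uv,z):
    uv=np.array(uv,float).reshape(-1,1,2)
    n=cv2.undistortPoints(uv,np.array(c['camera_matrix']),np.array(c['distortion'])).reshape(-1,2)
    T=np.array(c['world_to_cam']); Rw=T[:3,:3].T; o=-Rw@T[:3,3]
    d=np.c_[n,np.ones(len(n))]@Rw.T
    return o+d*((z-o[2])/d[:,2])[:,None]
def cloud(c,mask=None):
    z=np.array(c['z_map']); m=(z>0) if mask is None else (mask&(z>0))
    v,u=np.nonzero(m); n=cv2.undistortPoints(np.c_[u,v].astype(float).reshape(-1,1,2),np.array(c['camera_matrix']),np.array(c['distortion'])).reshape(-1,2)
    zz=z[v,u]; P=np.c_[n*zz[:,None],zz]; T=np.array(c['world_to_cam']); return (P-T[:3,3])@T[:3,:3]
E
python3 - <<'E'
from h import *
c=cams.camera('top')
save(c['image'],'topc.png',(180,140,440,280),3)
for t in ['valve_body','cover','bush_a','gauge','dish']:
    for d in cams.masks_of(t,c):
        P=cloud(c,d['mask']); zt=np.percentile(P[:,2],[5,50,95])
        hi=P[P[:,2]>zt[2]-.006]
        print(t,np.round(d['uv']),round(d['p'],2),d['mask'].sum(),'med',np.round(np.median(P,0),3),'zt',np.round(zt,3),'hi',np.round(hi.mean(0),3),'ext',np.round(np.ptp(P,axis=0),3))
E
```

```text
valve_body [298. 171.] 0.81 1335 med [0.587 0.041 0.04 ] zt [0.006 0.04  0.048] hi [0.594 0.038 0.046] ext [0.091 0.159 0.077]
valve_body [214. 213.] 0.71 1202 med [0.45  0.291 0.006] zt [-0.     0.006  0.023] hi [0.454 0.297 0.022] ext [0.117 0.113 0.034]
cover [393. 206.] 0.83 752 med [ 0.491 -0.223  0.025] zt [0.014 0.025 0.05 ] hi [ 0.495 -0.231  0.048] ext [0.085 0.115 0.066]
cover [169. 202.] 0.5 351 med [0.502 0.428 0.022] zt [0.008 0.022 0.033] hi [0.504 0.435 0.03 ] ext [0.07  0.067 0.037]
bush_a [319. 217.] 0.61 54 med [ 0.446 -0.017  0.033] zt [0.006 0.033 0.038] hi [ 0.445 -0.016  0.036] ext [0.025 0.023 0.038]
bush_a [271. 219.] 0.44 71 med [0.45  0.118 0.032] zt [-0.002  0.032  0.039] hi [0.449 0.117 0.036] ext [0.023 0.023 0.047]
gauge [248. 169.] 0.77 330 med [0.594 0.195 0.012] zt [0.005 0.012 0.049] hi [0.597 0.196 0.05 ] ext [0.058 0.057 0.061]
dish [290. 250.] 0.85 646 med [0.363 0.074 0.003] zt [-0.003  0.003  0.014] hi [0.372 0.071 0.013] ext [0.08  0.08  0.028]
dish [215. 215.] 0.79 1254 med [0.45  0.29  0.006] zt [-0.001  0.006  0.024] hi [0.452 0.296 0.022] ext [0.12  0.117 0.034]
dish [297. 170.] 0.68 1300 med [0.587 0.04  0.04 ] zt [0.007 0.04  0.048] hi [0.594 0.038 0.046] ext [0.087 0.155 0.073]
```

View pics/topc.png

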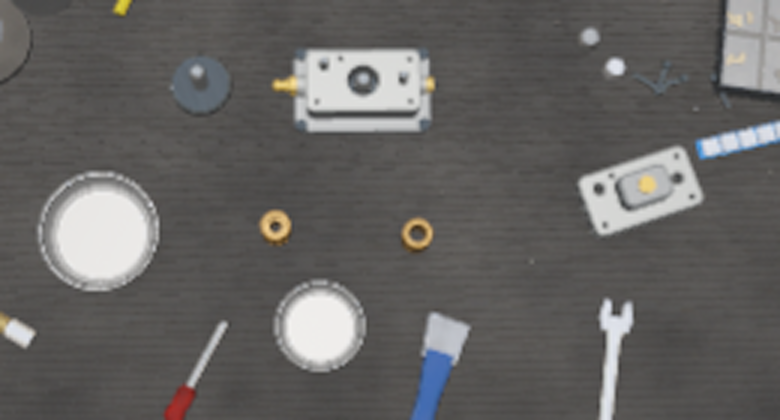

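Everything fits the description: the larger dish is the one at (213,217), 118 mm across, and the 80 mm one at (287,248) is the look-alike. I'll move to a viewing pose with the jaws along world x.

Request:
move_arm([
  [[20, -42, 2, -6.5, 85], [22, -43, 2, -6.5, 85], [23, -43, 2, -6.5, 85], [23, -43, 2, -6.5, 85], [23, -43, 2, -6.5, 85], [23, -42, 2, -6.5, 85], [23, -42, 2, -6.5, 85], [23, -42, 2, -6.5, 85], [23, -42, 2, -6.4, 85], [24, -43, 1, -6.4, 85]],
])

```text
time: 2.2
eef_pos: [0.4511, 0.0481, 0.2507]
orientation: [180.0, -0.0, 89.7]
contact_force: [1.2, 1.4, -0.1]
finger_gap: 0.0848
```

```bash
cat >> h.py <<'E'
def wrist():
    s=sense(); c=cams.camera('wrist'); c['world_to_cam']=tcam(c,s); return c,s
E
python3 - <<'E'
from h import *
for i in range(1):
  c,s=wrist(); print(s['eef_pos'],s['orientation'],s['qpos'])
  save(c['image'],'w2.png')
  for t in ['valve_body','cover','bush_a','gauge','dish']:
    for d in cams.masks_of(t,c):
        P=cloud(c,d['mask']); zt=np.percentile(P[:,2],[5,50,95])
        hi=P[P[:,2]>zt[2]-.006]
        print(t,np.round(d['uv']),round(d['p'],2),d['mask'].sum(),'med',np.round(np.median(P,0),3),'zt',np.round(zt,3),'hi',np.round(hi.mean(0),3),'ext',np.round(np.ptp(P,axis=0),3))
E
```

```text
[0.45114401 0.04811144 0.25072295] [ 1.79952486e+02 -7.27594466e-04  8.97276986e+01] [-8.77004711e+00  7.94330714e+00  9.54427313e+01  7.95844397e-03
  7.65670772e+01 -8.49959105e+00]
valve_body [388. 177.] 0.61 7066 med [0.585 0.049 0.042] zt [0.008 0.042 0.044] hi [0.593 0.043 0.043] ext [0.097 0.165 0.07 ]
cover [300. 342.] 0.58 1829 med [ 0.488 -0.202  0.022] zt [0.005 0.022 0.046] hi [ 0.491 -0.208  0.047] ext [0.088 0.325 0.326]
cover [283. 121.] 0.58 414 med [0.452 0.121 0.034] zt [0.024 0.034 0.036] hi [0.452 0.121 0.034] ext [0.028 0.028 0.04 ]
bush_a [273. 223.] 0.89 480 med [ 0.447 -0.01   0.029] zt [0.003 0.029 0.035] hi [ 0.447 -0.013  0.034] ext [0.026 0.044 0.039]
bush_a [280. 121.] 0.61 461 med [0.452 0.12  0.034] zt [-0.002  0.034  0.036] hi [0.452 0.121 0.034] ext [0.029 0.032 0.041]
gauge [401.  47.] 0.96 2312 med [0.592 0.196 0.011] zt [0.006 0.011 0.049] hi [0.595 0.198 0.05 ] ext [0.065 0.057 0.058]
dish [268.   3.] 0.69 446 med [0.445 0.243 0.008] zt [0.002 0.008 0.023] hi [0.445 0.237 0.022] ext [0.06  0.017 0.027]
dish [201. 156.] 0.64 3385 med [0.357 0.076 0.001] zt [-0.001  0.001  0.014] hi [0.352 0.075 0.012] ext [0.083 0.081 0.02 ]
dish [401.  47.] 0.61 2306 med [0.592 0.196 0.011] zt [0.007 0.011 0.049] hi [0.595 0.198 0.05 ] ext [0.058 0.061 0.058]
```

View pics/w2.png

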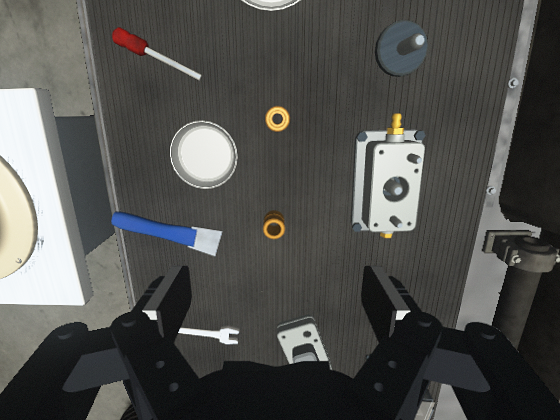

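Request:
move_arm([
  [[0, 20, -35, 0.3, 50], [0, 20, -40, 0, 50], [0, 20, -40, 0, 50], [0, 13, -35, 0, 50], [0, 0, 0, 0, 50]],
])

```text
time: 3.0
eef_pos: [0.4475, 0.1251, 0.0972]
orientation: [-179.6, -0.0, 90.6]
contact_force: [-0.8, -0.7, 0.3]
finger_gap: 0.0499
```

```bash
cat >> h.py <<'E'
def ring(c,approx,z,r_mm=14,rad=40,name=None,half=0.03):
    """fit outer bronze circle at height z by rectified ortho patch"""
    N=240; mm=half*2/N
    gx,gy=np.meshgrid((np.arange(N)-N/2+.5)*mm+approx[0],(np.arange(N)-N/2+.5)*mm+approx[1])
    P=np.c_[gx.ravel(),gy.ravel(),np.full(N*N,z)]
    uv=w2px(c,P).astype(np.float32).reshape(N,N,2)
    im=cv2.remap(c['image'],uv[...,0],uv[...,1],cv2.INTER_LINEAR)
    if name: save(im,name,None,2)
    return im,mm
E
python3 - <<'E'
from h import *
c,s=wrist(); print(s['eef_pos'],s['orientation'],s['contact_force'])
save(c['image'],'w3.png')
ring(c,(.452,.121),.036,name='r3.png')
for d in cams.masks_of('bush_a',c):
        P=cloud(c,d['mask']); hi=P[(P[:,2]>.033)&(P[:,2]<.039)]
        print(d['p'],d['uv'],(hi.max(0)+hi.min(0))/2,np.ptp(hi,axis=0),len(hi),hi.mean(0))
E
```

```text
[0.44746557 0.12512888 0.09719112] [-1.79558653e+02 -6.34833347e-03  9.05513734e+01] [-0.84188674 -0.65877401  0.33751587]
0.79 [272.5, 348.7] [ 0.44696216 -0.00207012  0.034002  ] [0.0156667  0.00382784 0.00184873] 53 [ 0.44683689 -0.00236541  0.03393796]
0.7 [281.0, 228.2] [0.45217804 0.12114794 0.0346302 ] [0.02727136 0.02812875 0.00325712] 601 [0.45224391 0.12186907 0.03438076]
```

View pics/w3.png

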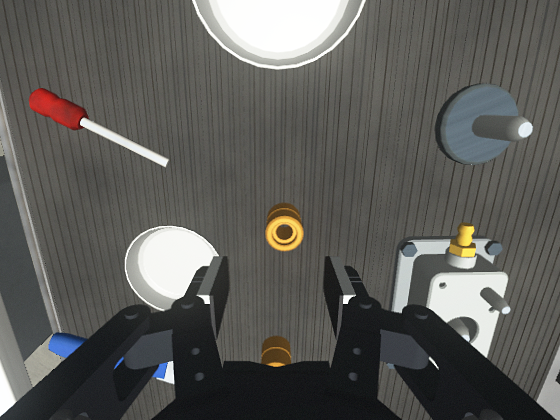

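View pics/r3.png

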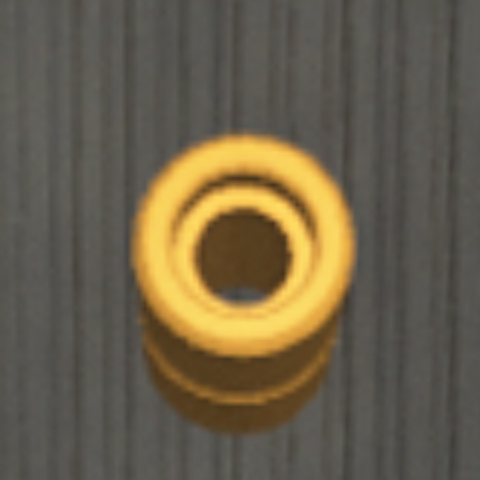

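Run:
```python
from h import *
for i in range(4):
    s=sense(); print(s['time'],s['eef_pos'],s['orientation'],s['joint_velocities'][:3]); c,s=wrist()
```

```text
3.1 [0.4505558  0.12364278 0.10132405] [1.79975871e+02 5.43402940e-03 9.04354606e+01] [-1.38961926 -1.75379956 -1.46015391]
3.15 [0.45127543 0.12322188 0.10210444] [1.79849819e+02 4.99234846e-03 9.03746829e+01] [-0.86344525 -0.80654279 -0.49619167]
3.2 [0.45151681 0.12297039 0.10230788] [1.79803060e+02 2.48371731e-03 9.03314888e+01] [-0.54251005 -0.28735387  0.14406931]
3.25 [0.45155767 0.12279497 0.10226047] [1.79792982e+02 1.77662173e-03 9.03008674e+01] [-0.25849647  0.28962542  0.4515384 ]
```

Request:
move_arm([
  [[-1, -30, 0, -0.3, 50], [-1, -40, 0, 0, 50], [-1, -40, 0, 0, 50], [-1, -27, 0, 0, 50], [0, 0, 0, 0, 50], [0, 0, 0, 0, 50], [0, 0, 0, 0, 50]],
])

```text
time: 4.0
eef_pos: [0.4467, -0.0135, 0.1008]
orientation: [180.0, 0.0, 90.0]
contact_force: [-0.1, 0.1, 0.2]
finger_gap: 0.0499
```

Run:
```python
from h import *
c,s=wrist(); print(s['eef_pos'],s['orientation'],s['contact_force'])
save(c['image'],'w4.png')
ring(c,(.447,-.014),.036,name='r4.png')
for d in cams.masks_of('bush_a',c):
        P=cloud(c,d['mask']); hi=P[(P[:,2]>.033)&(P[:,2]<.039)]
        print(d['p'],d['uv'],(hi.max(0)+hi.min(0))/2,np.ptp(hi,axis=0),len(hi),hi.mean(0))
```

```text
[ 0.44667775 -0.01352056  0.10078793] [1.79954181e+02 7.01024563e-03 9.00285950e+01] [-0.10542163  0.0783571   0.2158651 ]
0.72 [283.5, 22.2] [0.45267916 0.11930934 0.03501015] [0.02754891 0.02536003 0.0040201 ] 948 [0.45270531 0.11978676 0.03459701]
0.67 [275.7, 218.7] [ 0.44707657 -0.01391996  0.03478007] [0.0267217  0.02718168 0.0035452 ] 567 [ 0.44728314 -0.01364315  0.03439352]
```

View pics/w4.png

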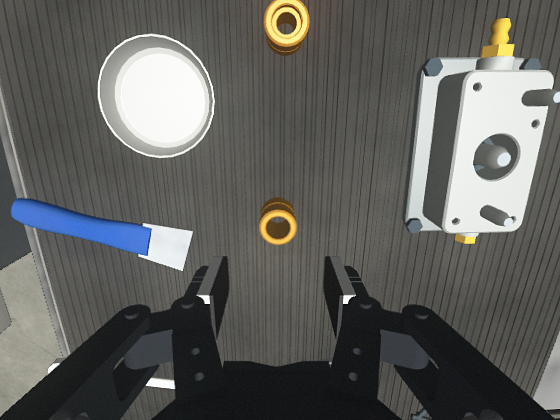

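View pics/r4.png

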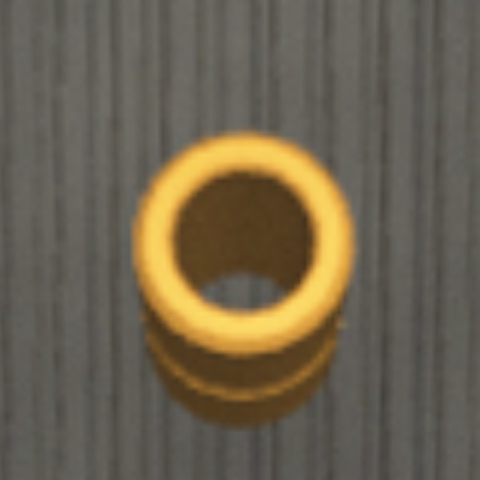

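The bore shows through the rectified views. The right bush (pixel 276,219 in w4) is open all the way, while the left one (285,25) has an inner step. I'll test the right one first, and the gauge will confirm it. First I'll check the height of the fingertips.

Run:
```python
from h import *
c,s=wrist(); P=cloud(c)
m=(abs(P[:,1]+.0135)<.03)&(P[:,2]>.06)&(P[:,2]<.2)&(abs(P[:,0]-.447)<.06)
Q=P[m]; 
for lo in np.arange(.08,.15,.005):
    k=(Q[:,2]>=lo)&(Q[:,2]<lo+.005)
    if k.sum(): print(round(lo,3),k.sum(),np.round(Q[k].min(0),3),np.round(Q[k].max(0),3))
print(s['eef_pos'])
```

```text
0.1 63 [ 0.421 -0.021  0.102] [ 0.471 -0.002  0.105]
0.105 238 [ 0.409 -0.022  0.105] [0.483 0.    0.11 ]
0.11 387 [ 0.408 -0.023  0.11 ] [0.485 0.    0.115]
0.115 460 [ 0.408 -0.023  0.115] [0.485 0.    0.12 ]
0.12 476 [ 0.408 -0.023  0.12 ] [0.485 0.    0.125]
0.125 558 [ 0.408 -0.023  0.125] [0.485 0.    0.13 ]
0.13 567 [ 0.408 -0.023  0.13 ] [0.485 0.    0.135]
0.135 777 [ 0.415 -0.023  0.135] [0.478 0.    0.14 ]
0.14 490 [ 0.399 -0.022  0.14 ] [0.49  0.002 0.145]
0.145 1057 [ 0.391 -0.006  0.145] [0.502 0.003 0.15 ]
[ 0.44659497 -0.01326451  0.10053457]
```

Request:
move_arm([
  [[1, 0, -25, 0, 50], [0, 0, -30, 0, 50], [0, 0, -21, 0, 50], [0, 0, 0, 0, 50], [0, 0, 0, 0, 0], [0, 0, 0, 0, 0], [0, 0, 0, 0, 0], [0, 0, 0, 0, 0], [0, 0, 0, 0, 0]],
])

```text
time: 5.05
eef_pos: [0.4482, -0.014, 0.0257]
orientation: [179.9, 0.0, 90.0]
contact_force: [-2.8, 1.8, 6.3]
finger_gap: 0.0249
```

Run:
```python
from h import *
c,s=wrist(); print(s['eef_pos'],s['contact_force'],s['finger_gap'])
save(c['image'],'w5.png',(160,120,400,340),3)
```

```text
[ 0.44816303 -0.01397992  0.02566686] [-2.84690329  1.80656595  6.28668214] 0.024877335448664585
```

View pics/w5.png

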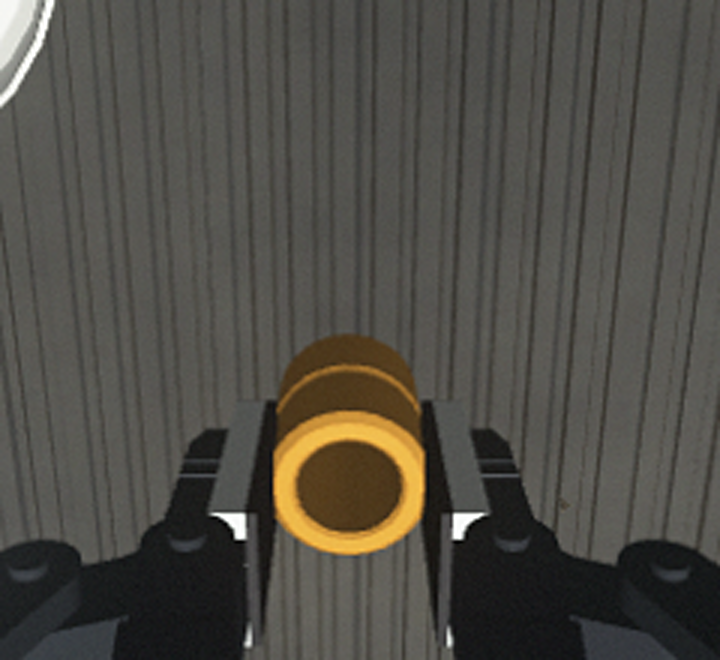

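Request:
move_arm([
  [[0, 0, 25, 0, 0], [0, 0, 40, 0, 0], [10, 10, 35, 0, 0], [25, 30, 16, 0, 0], [30, 35, 0, 0, 0], [30, 35, 0, 0, 0], [30, 35, 0, 0, 0], [22, 29, 0, 0, 0], [0, 0, 0, 0, 0], [0, 0, 0, 0, 0]],
])

```text
time: 6.1
eef_pos: [0.5944, 0.1604, 0.1405]
orientation: [180.0, 0.0, 90.1]
contact_force: [-0.5, -0.0, -1.4]
finger_gap: 0.0252
```

Run:
```python
from h import *
c,s=wrist(); c,s=wrist(); print(s['eef_pos'],s['orientation'],s['contact_force'],s['finger_gap'])
save(c['image'],'w6.png')
ring(c,(.595,.197),.054,name='r6.png')
for d in cams.masks_of('gauge',c):
        P=cloud(c,d['mask']); hi=P[(P[:,2]>.05)&(P[:,2]<.058)]
        print(d['p'],d['uv'],(hi.max(0)+hi.min(0))/2,np.ptp(hi,axis=0),len(hi),hi.mean(0))
        hi=P[(P[:,2]>.008)&(P[:,2]<.016)]
        print(d['p'],d['uv'],(hi.max(0)+hi.min(0))/2,np.ptp(hi,axis=0),len(hi),hi.mean(0))
```

```text
[0.59419088 0.15973169 0.14067036] [1.79993254e+02 1.07614922e-02 9.00059301e+01] [-0.41181101 -0.03794628 -0.06069872] 0.024228168094618783
0.6 [278.1, 156.4] [0.59726516 0.19944031 0.05211853] [0.01161206 0.01099954 0.00419809] 165 [0.59718194 0.19949486 0.05210411]
0.6 [278.1, 156.4] [0.59740677 0.1991     0.01165272] [0.05814229 0.05804142 0.00727717] 2811 [0.5971616  0.20080284 0.01046789]
```

View pics/w6.png

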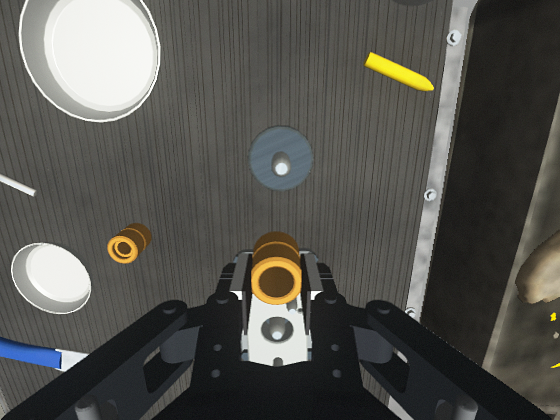

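View pics/r6.png

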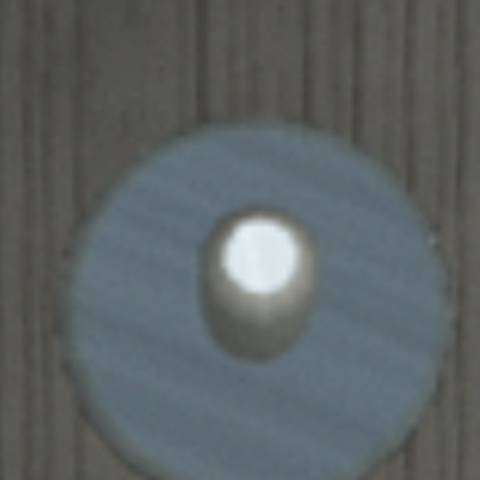

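```bash
cat >> h.py <<'E'
def held(c,s,top=.0105,name=None):
    p=s['eef_pos']; im,mm=ring(c,(p[0],p[1]),p[2]+top,name=name); return im
E
python3 - <<'E'
from h import *
c,s=wrist(); p=s['eef_pos'];print(p)
held(c,s,name='r7.png')
P=cloud(c)-p
m=(np.hypot(P[:,0],P[:,1])<.017)&(abs(P[:,2])<.05); Q=P[m]
print(np.percentile(Q[:,2],[1,10,50,90,99]))
hi=Q[Q[:,2]>.007]; print((hi.max(0)+hi.min(0))/2,np.ptp(hi,axis=0))
E
```

```text
[0.59418847 0.1591876  0.14080513]
[-0.02396913 -0.01519735  0.00776444  0.03626913  0.04487408]
[-3.41093522e-05 -3.23243333e-04  2.84914254e-02] [0.02943831 0.02809231 0.04297737]
```

View pics/r7.png

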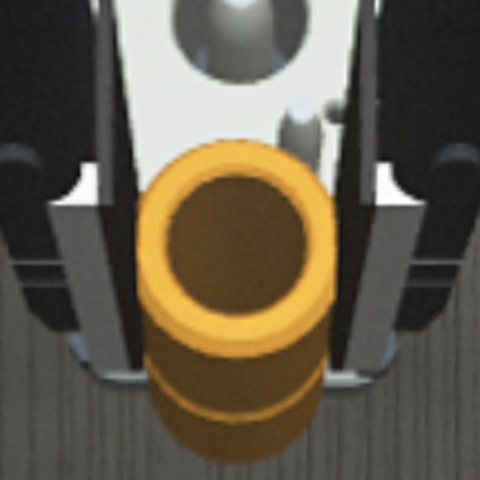

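Request:
move_arm([
  [[2, 20, 0, 0, 0], [2, 19, 0, 0, 0], [0, 0, -25, 0, 0], [0, 0, -25, 0, 0], [0, 0, -5, 0, 0], [0, 0, 0, 0, 0], [0, 0, -4, 0, 0], [0, 0, -4, 0, 0]],
])

```text
time: 7.1
eef_pos: [0.5992, 0.1989, 0.0785]
orientation: [179.9, -0.0, 90.0]
contact_force: [0.3, 0.2, -0.4]
finger_gap: 0.0252
```

Request:
move_arm([
  [[-1, 0, -3, 0, 0], [0, 0, -3, 0, 0], [0, 0, -3, 0, 0], [0, 0, 0, 0, 0]],
])

```text
time: 7.5
eef_pos: [0.5974, 0.199, 0.0679]
orientation: [-180.0, 0.0, 90.0]
contact_force: [0.4, 0.2, -0.9]
finger_gap: 0.0249
```

Request:
move_arm([
  [[0, 0, -8, 0, 0], [0, 0, -8, 0, 0], [0, 0, -6, 0, 0], [0, 0, -4, 0, 0], [0, 0, -2, 0, 0], [0, 0, 0, 0, 0]],
])

```text
time: 8.1
eef_pos: [0.5974, 0.199, 0.04]
orientation: [-180.0, 0.0, 90.0]
contact_force: [-0.2, 0.4, -0.2]
finger_gap: 0.025
```

Request:
move_arm([
  [[0, 0, -1, 0, 0], [0, 0, -1, 0, 0], [0, 0, 0, 0, 0], [0, 0, 0, 0, 0]],
])

```text
time: 8.5
eef_pos: [0.5975, 0.199, 0.0384]
orientation: [180.0, -0.0, 90.0]
contact_force: [-0.1, -1.0, -0.1]
finger_gap: 0.0253
```

Request:
move_arm([
  [[0, 0, 25, 0, 0], [0, 0, 40, 0, 0], [0, -10, 27, 0, 0], [-2, -35, 0, 0, 0], [-2, -40, 0, 0, 0], [-2, -40, 0, 0, 0], [-2, -40, 0, 0, 0], [0, -31, 0, 0, 0], [0, 0, 0, 0, 0], [0, 0, 0, 0, 0]],
])

```text
time: 9.5
eef_pos: [0.5895, 0.0028, 0.1304]
orientation: [180.0, -0.0, 89.9]
contact_force: [0.0, 0.3, 0.1]
finger_gap: 0.0248
```

Run:
```python
from h import *
c,s=wrist(); c,s=wrist(); print(s['eef_pos'],s['orientation'],s['contact_force'],s['finger_gap'])
save(c['image'],'w8.png')
ring(c,(.592,.043),.051,name='r8.png')
ring(c,(.592,.043),.066,name='r8d.png',half=.06)
held(c,s,name='r8h.png')
P=cloud(c); m=(P[:,2]>.041)&(P[:,2]<.047)&(abs(P[:,0]-.592)<.05)&(P[:,1]>.01)&(P[:,1]<.12); Q=P[m]
print(Q.min(0),Q.max(0))
r=cv2.minAreaRect((Q[:,:2]*1000).astype(np.float32)); print(r)
```

```text
[0.58950717 0.00359876 0.13035524] [ 1.79999559e+02 -1.57023968e-02  9.00091113e+01] [-0.67575572 -0.40887247 -0.80467165] 0.024659215414577378
[0.56350433 0.0100053  0.04100358] [0.62433882 0.09448303 0.04698332]
((593.7711181640625, 51.83919143676758), (60.06623458862305, 84.77780151367188), 1.303524136543274)
```

View pics/w8.png

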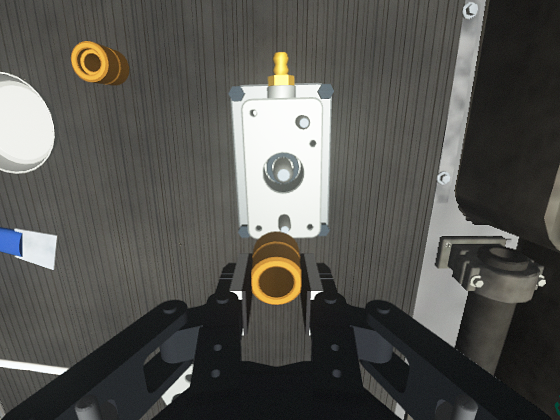

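View pics/r8.png

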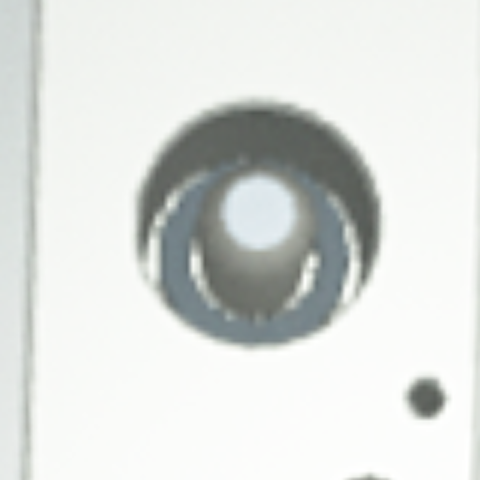

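View pics/r8d.png

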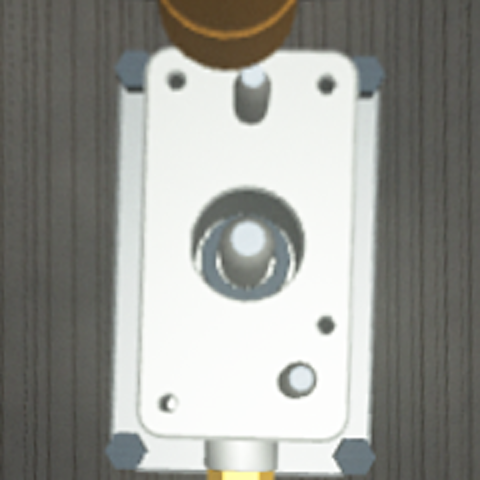

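View pics/r8h.png

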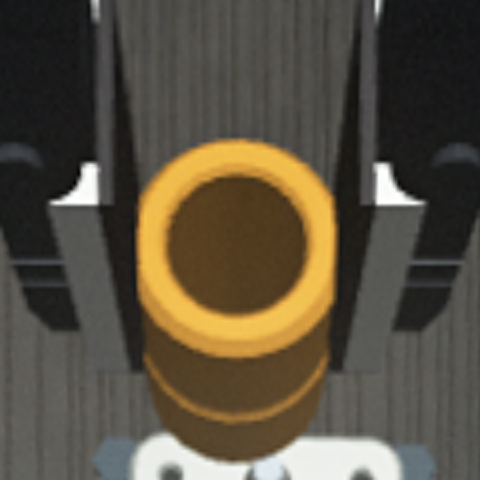

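Request:
move_arm([
  [[3, 18, 0, 0, 0], [2, 18.5, 0, 0, 0], [0, 0, -20, 0, 0], [0, 0, -20, 0, 0], [0, 0, -5, 0, 0], [0, 0, 0, 0, 0], [0, 0, -4, 0, 0], [0, 0, -4, 0, 0], [0, 0, -2, 0, 0], [0, 0, 0, 0, 0]],
])

```text
time: 10.6
eef_pos: [0.5945, 0.0395, 0.0752]
orientation: [-180.0, -0.0, 90.0]
contact_force: [-0.4, 0.3, -0.4]
finger_gap: 0.0246
```

Request:
move_arm([
  [[0, 0, -3, 0, 0], [0, 0, -3, 0, 0], [0, 0, -3, 0, 0], [0, 0, 0, 0, 0]],
])

```text
time: 11.0
eef_pos: [0.5943, 0.0395, 0.0658]
orientation: [-180.0, -0.0, 90.0]
contact_force: [-0.3, 0.3, -0.9]
finger_gap: 0.0248
```

Entering cleanly. Continuing to the seat.

Request:
move_arm([
  [[0, 0, -4, 0, 0], [0, 0, -4, 0, 0], [0, 0, -4, 0, 0], [0, 0, -3, 0, 0], [0, 0, -2, 0, 0], [0, 0, 0, 0, 0]],
])

```text
time: 11.6
eef_pos: [0.5944, 0.0396, 0.049]
orientation: [-180.0, -0.0, 90.0]
contact_force: [0.3, 0.0, -1.5]
finger_gap: 0.0251
```

Request:
move_arm([
  [[0, 0, -1, 0, 0], [0, 0, 0, 0, 0], [0, 0, 0, 0, 0], [0, 0, 0, 0, 40], [0, 0, 0, 0, 40], [0, 0, 0, 0, 40], [0, 0, 20, 0, 45], [0, 0, 30, 0, 45], [0, -10, 20, 0, 50], [0, 0, 0, 0, 50]],
])

```text
time: 12.6
eef_pos: [0.596, 0.0286, 0.1212]
orientation: [179.7, 0.1, 90.0]
contact_force: [0.8, -0.0, -0.1]
finger_gap: 0.05
```

Run:
```python
from h import *
c,s=wrist(); c,s=wrist(); print(s['eef_pos'],s['orientation'],s['contact_force'],s['finger_gap'])
save(c['image'],'w9.png')
ring(c,(.594,.040),.058,name='r9.png')
ring(c,(.594,.040),.066,name='r9d.png',half=.06)
P=cloud(c); Q=P[np.hypot(P[:,0]-.594,P[:,1]-.04)<.016]; print(np.percentile(Q[:,2],[50,80,90,95,99]))
```

```text
[0.59503824 0.02917162 0.11923021] [1.79869201e+02 2.12111533e-02 8.99669345e+01] [-0.03228563  0.54418805  0.06764484] 0.04992126799236396
[0.20014143 0.2069275  0.20937996 0.21295591 0.21533086]
```

View pics/w9.png

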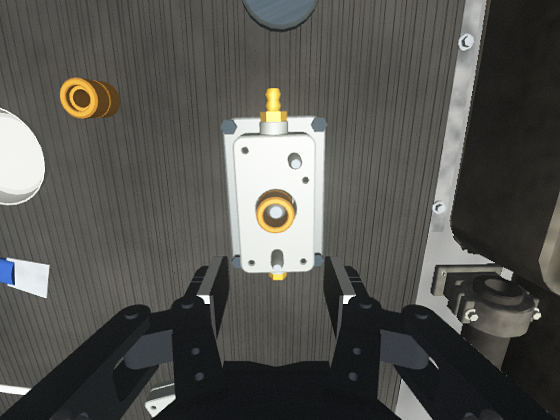

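View pics/r9d.png

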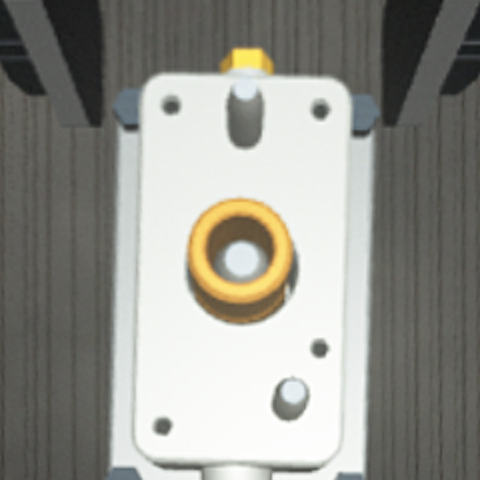

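The good bush stands on the seat around the stem (275,210). The reject is at (82,98). I'll fetch it now.

Request:
move_arm([
  [[-25, 15, 0, 0, 50], [-35, 22, 0, 0, 50], [-35, 25, -5, 0, 50], [-30, 20, -5, 0, 50], [-17.5, 10, -9, 0, 50], [0, 0, 0, 0, 50], [0, 0, 0, 0, 50], [0, 0, 0, 0, 50]],
])

```text
time: 13.5
eef_pos: [0.4529, 0.1211, 0.0993]
orientation: [180.0, 0.0, 90.0]
contact_force: [0.4, 0.5, 0.5]
finger_gap: 0.0502
```

Run:
```python
from h import *
c,s=wrist(); c,s=wrist(); print(s['eef_pos'],s['orientation'],s['contact_force'],s['finger_gap'])
ring(c,(.4525,.1215),.036,name='r10.png')
t=cams.camera('top')
ring(t,(.450,.291),.024,name='d10.png',half=.08)
ring(t,(.450,.291),.004,name='d10b.png',half=.08)
```

```text
[0.45291649 0.12106281 0.09927466] [1.79976468e+02 1.84687716e-03 8.99558660e+01] [1.06712944 0.45064818 0.65221856] 0.04985500103308629
```

View pics/r10.png

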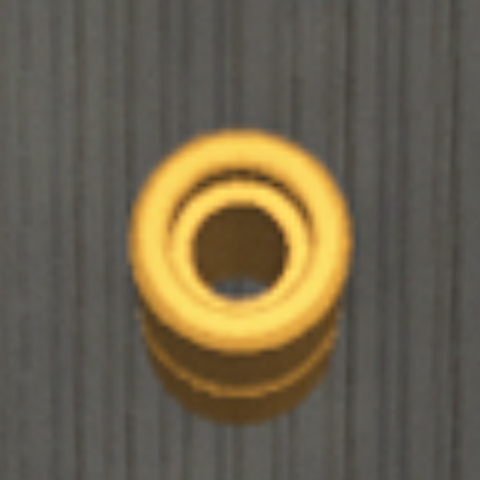

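View pics/d10.png

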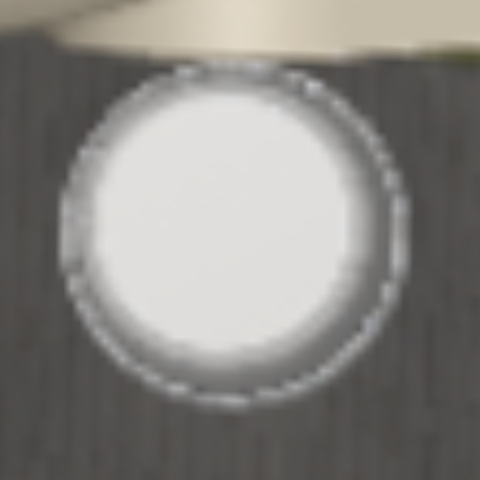

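Request:
move_arm([
  [[0, 0, -25, 0, 50], [0, 0, -30, 0, 50], [0, 0, -19, 0, 50], [0, 0, 0, 0, 50], [0, 0, 0, 0, 0], [0, 0, 0, 0, 0], [0, 0, 0, 0, 0], [0, 0, 0, 0, 0], [0, 0, 20, 0, 0], [0, 0, 30, 0, 0]],
])

```text
time: 14.65
eef_pos: [0.4513, 0.1215, 0.0756]
orientation: [-179.9, 0.0, 90.0]
contact_force: [0.6, -0.1, -0.2]
finger_gap: 0.0249
```

Request:
move_arm([
  [[0, 25, 15, 0, 0], [-1, 40, 0, 0, 0], [-1, 40, 0, 0, 0], [-1, 40, 0, 0, 0], [-1, 22, 0, 0, 0], [0, 0, -20, 0, 0], [0, 0, -25, 0, 0], [0, 0, -8, 0, 0], [0, 0, -4, 0, 0], [0, 0, 0, 0, 0]],
])

```text
time: 15.65
eef_pos: [0.4484, 0.2885, 0.0338]
orientation: [180.0, -0.0, 90.0]
contact_force: [-0.7, -0.3, -0.6]
finger_gap: 0.025
```

Request:
move_arm([
  [[0, 0, -3, 0, 0], [0, 0, -1, 0, 0], [0, 0, 0, 0, 0], [0, 0, 0, 0, 40], [0, 0, 0, 0, 40], [0, 0, 0, 0, 40], [0, 0, 15, 0, 45], [0, -5, 30, 0, 45], [0, -20, 30, 0, 60], [0, -20, 20, 0, 60]],
])

```text
time: 16.65
eef_pos: [0.4484, 0.2433, 0.1262]
orientation: [179.9, -0.0, 90.1]
contact_force: [0.0, -0.5, 0.6]
finger_gap: 0.0597
```

Run:
```python
from h import *
c,s=wrist(); c,s=wrist(); print(s['eef_pos'],s['orientation'],s['contact_force'],s['finger_gap'])
save(c['image'],'w11.png')
t=cams.camera('top'); save(t['image'],'t11.png',(180,140,440,280),3)
```

```text
[0.44963008 0.24139329 0.12858686] [ 1.79683509e+02 -3.33000747e-02  8.99695520e+01] [ 4.03391985 -0.40110939  3.97946312] 0.06014454189365665
```

View pics/w11.png

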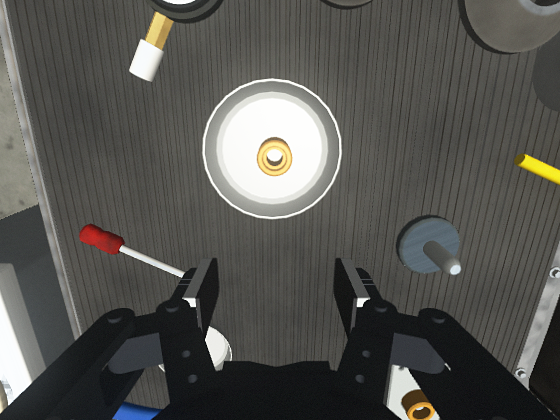

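The reject stands in the large dish (275,155), released. Now the cover.

Request:
move_arm([
  [[0, -30, 15, 0, 60], [4, -45, 15, 0, 60], [5, -48, 13, 0, 60], [5, -48, 0, 0, 60], [5, -48, 0, 0, 60], [5, -48, 0, 0, 60], [5, -48, 0, 0, 60], [5, -48, 0, 0, 60], [5, -48, 0, 0, 60], [3, -47, 0, 0, 60]],
])

```text
time: 17.8
eef_pos: [0.4901, -0.2158, 0.1659]
orientation: [-179.9, -0.1, 90.0]
contact_force: [0.8, 1.2, 0.5]
finger_gap: 0.0601
```

Request:
move_arm([
  [[0, -45, 0, 6, 60], [0, 0, 0, 6, 60], [0, 0, 0, 6, 60], [0, 0, 0, 0, 60], [0, 0, 0, 0, 60], [0, 0, 0, 0, 60]],
])

```text
time: 18.4
eef_pos: [0.4902, -0.2589, 0.1668]
orientation: [-180.0, -0.0, 107.9]
contact_force: [0.4, -0.3, -0.1]
finger_gap: 0.0603
```

Run:
```python
from h import *
c,s=wrist(); c,s=wrist(); print(s['eef_pos'],s['orientation'],s['contact_force'],s['finger_gap'],s['qpos'])
save(c['image'],'w12.png')
ring(c,(.492,-.225),.024,name='r12.png',half=.08)
ring(c,(.492,-.225),.048,name='r12b.png',half=.08)
P=cloud(c)
m=(abs(P[:,0]-.492)<.08)&(abs(P[:,1]+.225)<.08)
for a,b in [(.020,.028),(.044,.050)]:
    Q=P[m&(P[:,2]>a)&(P[:,2]<b)]
    # exclude fingers via xy cluster
    print(len(Q),cv2.minAreaRect((Q[:,:2]*1000).astype(np.float32)),np.median(Q[:,2]))
```

```text
[ 0.49018925 -0.25902705  0.16700626] [-1.79989228e+02 -2.11860828e-02  1.07943318e+02] [ 0.51856447 -0.14460903 -0.08222102] 0.0599170123812197 [-3.99628082e+01  2.48290724e+01  8.59245900e+01  2.27767694e-03
  6.92700094e+01 -5.79069349e+01]
4561 ((495.1591491699219, -230.47079467773438), (60.16337585449219, 109.591552734375), 19.413724899291992) 0.022598903372340294
1709 ((494.9353942871094, -229.85244750976562), (33.96522521972656, 49.01221466064453), 18.84840965270996) 0.04645528211103908
```

View pics/w12.png

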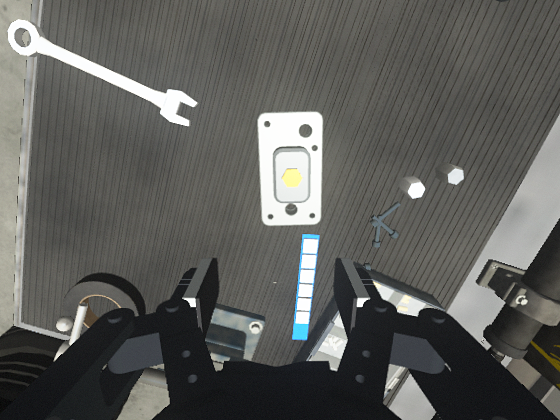

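View pics/r12.png

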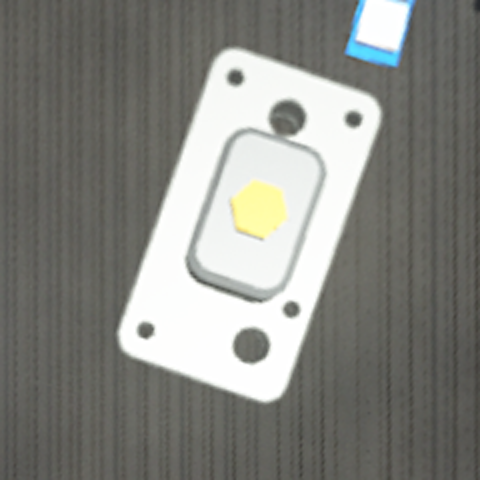

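View pics/r12b.png

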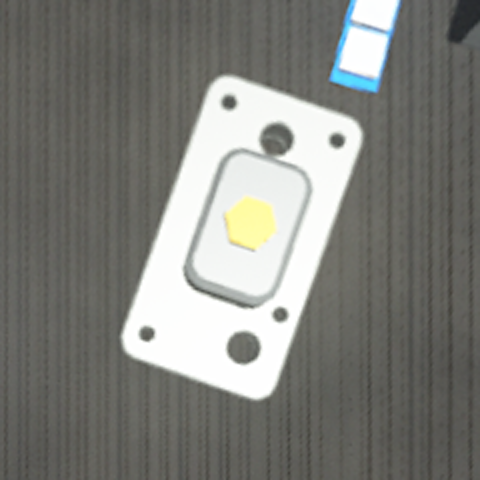

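Cover centre is (0.495, -0.230) at yaw 19.2°, and the holes agree with that. The blue strip at (305,285) is clear of the fingers. Going down to grip the bonnet.

Request:
move_arm([
  [[3, 15, -20, 1.3, 60], [2, 14, -35, 0, 60], [0, 0, -35, 0, 60], [0, 0, -30, 0, 60], [0, 0, -14, 0, 60], [0, 0, -6, 0, 60], [0, 0, 0, 0, 60]],
])

```text
time: 19.2
eef_pos: [0.4953, -0.2307, 0.0276]
orientation: [180.0, 0.0, 109.3]
contact_force: [-0.9, -0.8, 0.5]
finger_gap: 0.06
```

Request:
move_arm([
  [[0, 0, 0, 0, 0], [0, 0, 0, 0, 0], [0, 0, 0, 0, 0], [0, 0, 0, 0, 0], [0, 0, 0, 0, 0], [0, 0, 0, 0, 0]],
])

```text
time: 19.8
eef_pos: [0.4958, -0.231, 0.0288]
orientation: [179.9, 0.1, 109.3]
contact_force: [-0.3, -0.1, 7.0]
finger_gap: 0.0325
```

Run:
```python
from h import *
c,s=wrist(); print(s['eef_pos'],s['orientation'],s['contact_force'],s['finger_gap'])
save(c['image'],'w13.png')
```

```text
[ 0.49576706 -0.23102325  0.02879675] [1.79914376e+02 1.34774182e-01 1.09300355e+02] [-0.28854604 -0.08351922  7.01222299] 0.03253753323819201
```

View pics/w13.png

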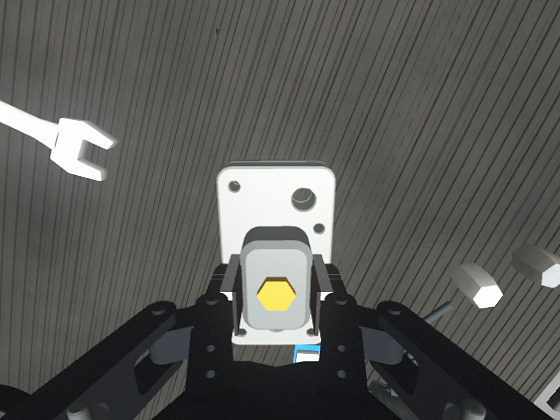

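Request:
move_arm([
  [[0, 0, 10, 0, 0], [0, 0, 30, 0, 0], [0, 0, 35, 0, 0], [5, 15, 35, -3, 0], [18, 40, 10, -3, 0], [18, 40, 0, -3, 0], [18, 40, 0, -3, 0], [18, 40, 0, -3, 0], [18, 25, 0, -2.8, 0], [4, 0, 0, 0, 0]],
])

```text
time: 20.85
eef_pos: [0.5949, -0.0271, 0.1479]
orientation: [180.0, -0.0, 91.7]
contact_force: [-0.3, -0.6, -2.4]
finger_gap: 0.0329
```

Request:
move_arm([
  [[0, 0, 0, 0, 0], [0, 0, 0, 0, 0], [0, 0, 0, 0, 0]],
])

```text
time: 21.15
eef_pos: [0.5936, -0.0314, 0.1475]
orientation: [-180.0, 0.0, 91.4]
contact_force: [-0.4, -0.2, -2.6]
finger_gap: 0.0328
```

```bash
cat > m.py <<'E'
from h import *
import sys
n=sys.argv[1]
c,s=wrist(); p=s['eef_pos']; print(p,s['orientation'],s['contact_force'],s['finger_gap'])
save(c['image'],'w%s.png'%n)
ring(c,(p[0],p[1]),p[2]-.0288+.024,name='h%s.png'%n,half=.06)
P=cloud(c)-p
for a,b,h in [(-.009,-.002,.065),(.017,.0215,.03)]:
    Q=P[(abs(P[:,0])<.045)&(abs(P[:,1])<.07)&(P[:,2]>a)&(P[:,2]<b)]
    print(len(Q),cv2.minAreaRect((Q[:,:2]*1000).astype(np.float32)),np.median(Q[:,2]), Q.min(0),Q.max(0))
# plane tilt of the slab top
Q=P[(abs(P[:,0])<.026)&(P[:,1]>.03)&(P[:,1]<.052)&(P[:,2]>-.02)&(P[:,2]<.01)]
A=np.c_[Q[:,:2],np.ones(len(Q))]; k=np.linalg.lstsq(A,Q[:,2],rcond=None)[0]; print('plane',k,len(Q))
E
python3 m.py 14
```

```text
[ 0.59359454 -0.03139615  0.14749289] [-1.79986936e+02  6.66282786e-04  9.14330525e+01] [-0.35790398 -0.24317973 -2.60165333] 0.03281412160871121
9274 ((-0.675689697265625, 0.9352989196777344), (60.389198303222656, 109.92949676513672), 1.3992918729782104) -0.00618576297936578 [-0.03192642 -0.05449748 -0.00897765] [ 0.02942438  0.05631684 -0.00203069]
4520 ((-1.9971380233764648, 2.5587921142578125), (49.33002471923828, 51.28141784667969), 51.78403091430664) 0.01794516339826377 [-0.03026105 -0.02274258  0.01700084] [0.02943988 0.02515791 0.02149965]
plane [-0.00955499  0.04190845 -0.00825113] 4024
```

View pics/w14.png

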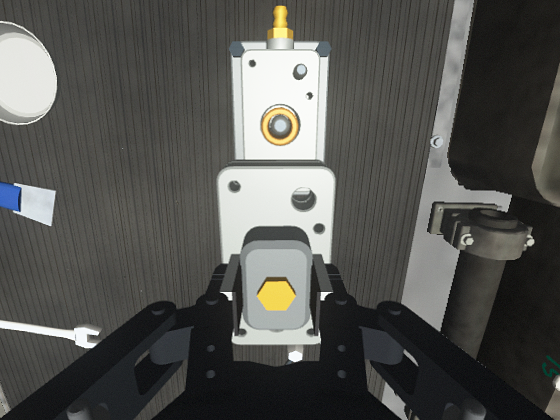

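View pics/h14.png

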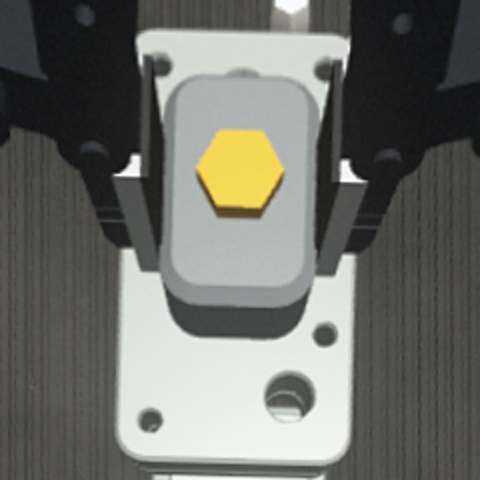

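Run:
```python
from h import *
c,s=wrist(); p=s['eef_pos']; P=cloud(c); print(p)
def pl(Q,t):
    for _ in range(4):
        A=np.c_[Q[:,:2]-Q[:,:2].mean(0),np.ones(len(Q))]; k=np.linalg.lstsq(A,Q[:,2],rcond=None)[0]; r=Q[:,2]-A@k; Q=Q[abs(r)<max(2*r.std(),.0005)]
    print(t,k,len(Q),r.std())
pl(P[(abs(P[:,0]-.594)<.026)&(P[:,1]>.056)&(P[:,1]<.09)&(abs(P[:,2]-.044)<.005)],'face')
D=P-p
pl(D[(abs(D[:,0])<.026)&(D[:,1]>.032)&(D[:,1]<.052)&(abs(D[:,2]+.006)<.006)],'slab')
pl(D[(abs(D[:,0])<.015)&(abs(D[:,1])<.02)&(D[:,2]>.014)&(D[:,2]<.021)],'bonnet')
pl(P[(abs(P[:,0]-.48)<.04)&(P[:,1]>0)&(P[:,1]<.1)&(abs(P[:,2])<.008)],'table')
```

```text
[ 0.59364508 -0.0313293   0.14749921]
face [-0.00367691  0.00259885  0.04283564] 2701 0.0005793592759608564
slab [-0.00200753  0.00570164 -0.00609516] 3064 0.0005163933152298392
bonnet [-0.0060146  -0.00038426  0.0178261 ] 3128 0.00046788333766455457
table [-9.91999583e-05  3.83671416e-04 -1.38724582e-03] 8653 0.0006478464348028155
```

Run:
```python
from h import *
c,s=wrist(); print(s['eef_pos'])
ring(c,(.594,.06),.066,name='r15.png',half=.04)
ring(c,(.594,.06),.058,name='r15b.png',half=.04)
```

```text
[ 0.59372572 -0.03123855  0.14747817]
```

View pics/r15.png

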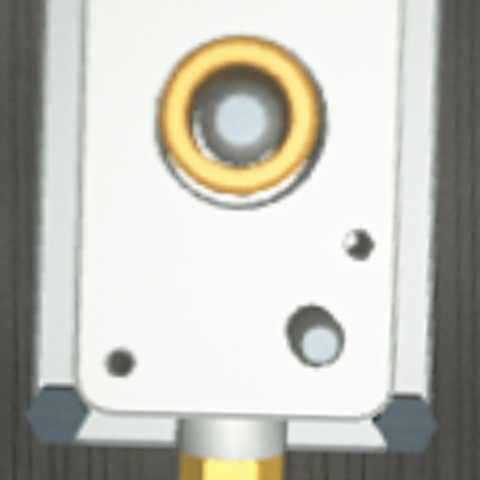

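View pics/r15b.png

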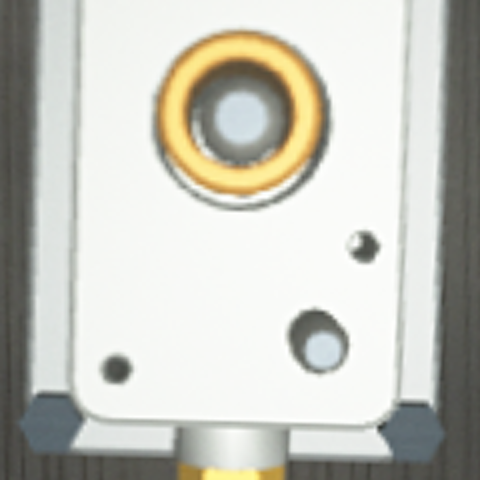

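Request:
move_arm([
  [[0.5, 25, 0, 0, 0], [0.5, 30, 0, 0, 0], [0.5, 14.7, 0, 0, 0], [0, 0, -15, 0, 0], [0, 0, -18, 0, 0], [0, 0, -12, 0, 0], [0, 0, 0, 0, 0], [0, 0, 0, 0, 0], [0, 0, 0, 0, 0]],
])

```text
time: 22.2
eef_pos: [0.596, 0.039, 0.1033]
orientation: [179.9, 0.0, 91.5]
contact_force: [-0.5, -0.5, -2.0]
finger_gap: 0.0328
```

```bash
python3 m.py 16
```

```text
[0.59604566 0.03900899 0.10325351] [1.79908429e+02 1.72237288e-02 9.14914336e+01] [-0.49372286 -0.46134757 -1.96544525] 0.032840477908147696
9275 ((-0.6314334869384766, 0.6093215942382812), (60.480892181396484, 110.56766510009766), 1.6811808347702026) -0.00617882269060234 [-0.03197077 -0.05524287 -0.00898172] [ 0.02951983  0.05629356 -0.00201644]
4506 ((1.398099660873413, 2.7852554321289062), (51.39778137207031, 49.07350540161133), 40.22602462768555) 0.017952564415336963 [-0.0303794  -0.02235113  0.01700159] [0.02921818 0.02551045 0.02149947]
plane [-0.00916065  0.04392561 -0.00834246] 4054
```

View pics/h16.png

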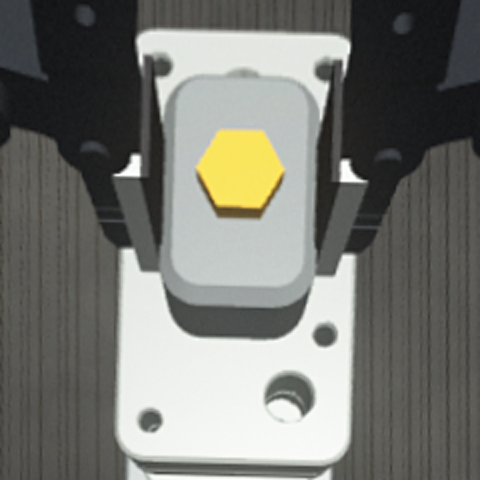

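Request:
move_arm([
  [[-0.5, -0.5, -4, 0, 0], [0, 0, -4, 0, 0], [0, 0, -2, 0, 0], [0, 0, 0, 0, 0]],
])

```text
time: 22.65
eef_pos: [0.5948, 0.0388, 0.0918]
orientation: [-180.0, -0.0, 91.5]
contact_force: [0.3, 0.5, -2.8]
finger_gap: 0.0323
```

Request:
move_arm([
  [[0, 0, -2, 0, 0], [0, 0, -2, 0, 0], [0, 0, -2, 0, 0], [0, 0, 0, 0, 0]],
])

```text
time: 23.05
eef_pos: [0.5949, 0.0388, 0.0859]
orientation: [-180.0, -0.0, 91.5]
contact_force: [-0.1, 0.4, -2.1]
finger_gap: 0.033
```

Run:
```python
from h import *
c,s=wrist(); print(s['eef_pos'],s['contact_force'])
save(c['image'],'w17.png',(180,140,380,360),3)
t=cams.camera('scene'); save(t['image'],'s17.png',(270,150,390,250),6)
```

```text
[0.59486881 0.03877659 0.0859311 ] [-0.12714891  0.40821932 -2.11160567]
```

View pics/w17.png

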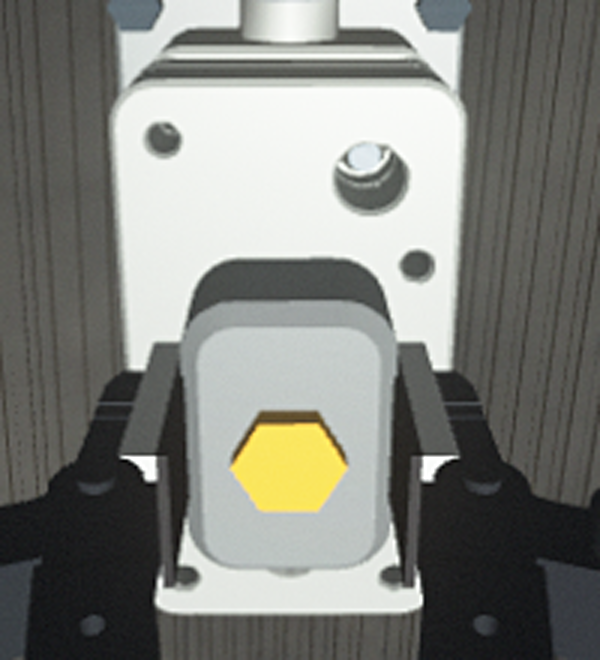

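View pics/s17.png

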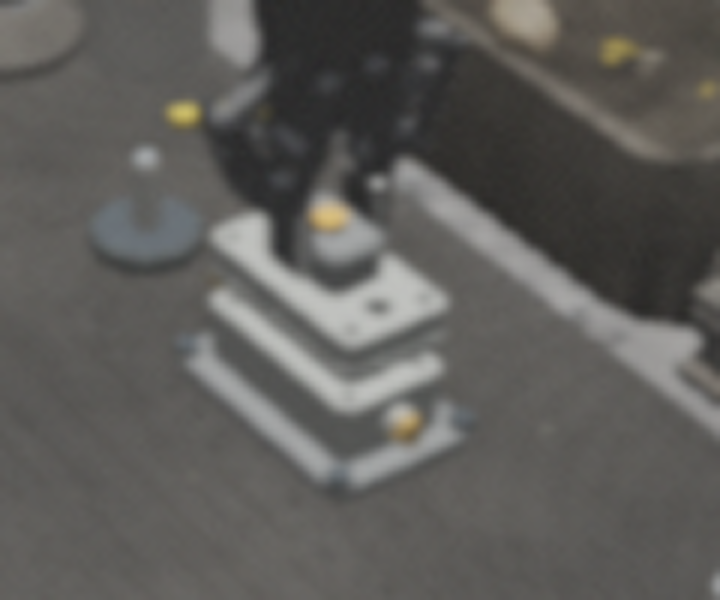

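Dowel 1 shows inside the hole (365,155) and there is no contact force. Continuing down.

Request:
move_arm([
  [[0, 0, -2, 0, 0], [0, 0, -2, 0, 0], [0, 0, -1, 0, 0], [0, 0, 0, 0, 0]],
])

```text
time: 23.55
eef_pos: [0.5949, 0.0387, 0.0811]
orientation: [-180.0, -0.0, 91.5]
contact_force: [0.2, -1.0, -3.1]
finger_gap: 0.0326
```

Request:
move_arm([
  [[0, 0, -2, 0, 0], [0, 0, -2, 0, 0], [0, 0, 0, 0, 0]],
])

```text
time: 23.85
eef_pos: [0.5952, 0.0387, 0.0775]
orientation: [180.0, 0.0, 91.5]
contact_force: [-1.6, 0.4, 2.7]
finger_gap: 0.0327
```

Request:
move_arm([
  [[0, 0, -2, 0, 0], [0, 0, -1, 0, 0], [0, 0, 0, 0, 0]],
])

```text
time: 24.15
eef_pos: [0.5953, 0.0387, 0.0746]
orientation: [180.0, 0.0, 91.5]
contact_force: [-1.5, -0.3, 5.0]
finger_gap: 0.0328
```

Request:
move_arm([
  [[0, 0, -1, 0, 0], [0, 0, -1, 0, 0], [0, 0, 0, 0, 0]],
])

```text
time: 24.45
eef_pos: [0.5953, 0.0387, 0.0729]
orientation: [180.0, 0.0, 91.5]
contact_force: [-1.0, 0.1, 6.3]
finger_gap: 0.0326
```

Request:
move_arm([
  [[0, 0, -1, 0, 0], [0, 0, -0.5, 0, 0], [0, 0, 0, 0, 0]],
])

```text
time: 24.75
eef_pos: [0.5953, 0.0387, 0.0728]
orientation: [179.9, 0.0, 91.5]
contact_force: [-7.2, 0.4, 18.0]
finger_gap: 0.033
```

Request:
move_arm([
  [[0, 0, 0, 0, 0], [0, 0, 0, 0, 0], [0, 0, 0, 0, 0]],
])

```text
time: 25.05
eef_pos: [0.5953, 0.0388, 0.0728]
orientation: [179.9, 0.0, 91.5]
contact_force: [-7.6, 0.1, 18.5]
finger_gap: 0.0326
```

Run:
```python
from h import *
c,s=wrist(); p=s['eef_pos']; print(p,s['orientation'],s['contact_force'],s['torque'],s['finger_gap'])
save(c['image'],'w20.png',(180,140,380,360),3)
t=cams.camera('scene'); save(t['image'],'s20.png',(270,150,390,250),6)
t=cams.camera('top'); save(t['image'],'t20.png',(180,140,440,280),3)
P=cloud(c)
def pl(Q,t):
    for _ in range(4):
        A=np.c_[Q[:,:2]-Q[:,:2].mean(0),np.ones(len(Q))]; k=np.linalg.lstsq(A,Q[:,2],rcond=None)[0]; r=Q[:,2]-A@k; Q=Q[abs(r)<max(2*r.std(),.0005)]
    print(t,k,len(Q),r.std())
D=P-p
pl(D[(abs(D[:,0])<.026)&(D[:,1]>.032)&(D[:,1]<.052)&(abs(D[:,2]+.006)<.006)],'slab')
Q=P[(abs(D[:,0])<.045)&(abs(D[:,1])<.07)&(D[:,2]>-.009)&(D[:,2]<-.002)]
print(cv2.minAreaRect((Q[:,:2]*1000).astype(np.float32)),np.median(Q[:,2]))
```

```text
[0.59529026 0.03875295 0.07276631] [1.79931950e+02 1.98321694e-02 9.15128217e+01] [-7.5650913   0.06806111 18.51170737] [-0.02409714  1.32369635 -0.03211868] 0.032633695596829895
slab [-0.00287911  0.00367062 -0.00609945] 3146 0.000532078495146922
((594.611083984375, 39.42924118041992), (60.26560974121094, 110.32996368408203), 1.759551763534546) 0.06659401880391883
```

View pics/w20.png

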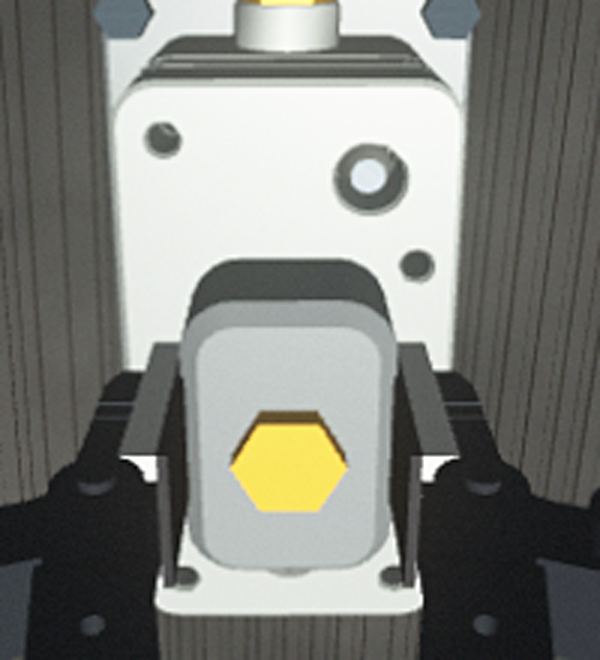

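View pics/s20.png

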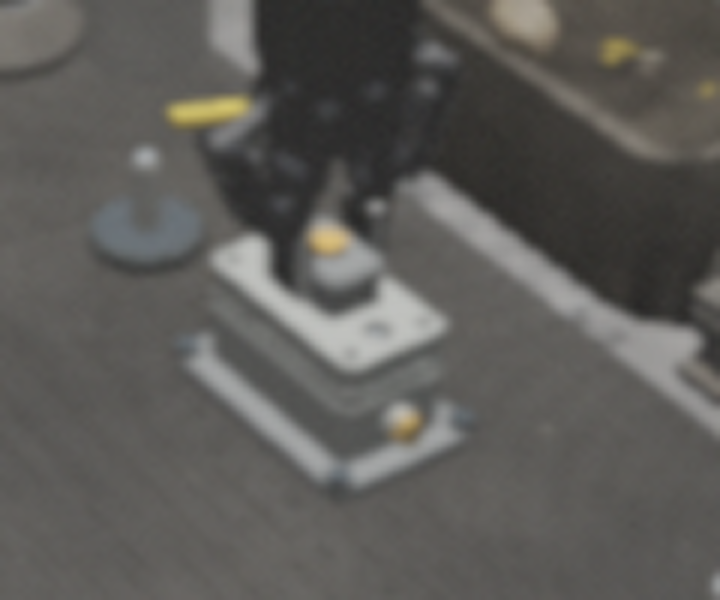

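View pics/t20.png

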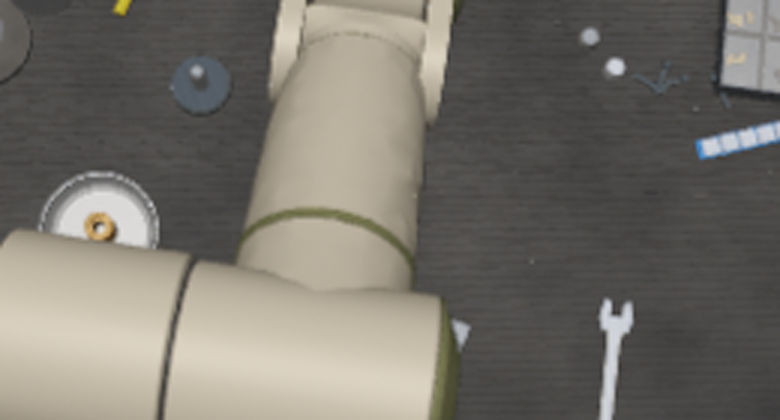

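Run:
```python
from h import *
s=sense(); print(s['time'],s['eef_pos'],s['contact_force'],s['finger_gap']); print(bot.hand_in())
```

```text
25.2 [0.59529612 0.0387633  0.07275396] [-7.63070444  0.11225165 18.64622112] 0.03263871229910532
the job is handed in; nothing more can be done
None
```

The valve is together and I handed the job in at 25.2 s. The gripper is still holding the cover pressed down on the body, ready for your screws. Handing in gives no verdict, so this rests on my own checks.

- **Good bush:** the one nearer the cover slid fully down the gauge pin with almost no force, then went over the stem onto the spring seat.
- **Other bush:** a step shows inside its bore. Since the first one passed, I did not try this one on the gauge. It is standing released in the larger dish, as the top view showed again at the end.
- **Cover:** the slab top measured 23.8 mm above the split face, against 24 mm when fully home. It was centred to within about 1 mm, turned within about 0.4° of the body and tilted under 0.005 rad. Dowel 1 shows centred in its hole; dowel 2 was hidden by the gripper.
- **Push:** the wrist reads 18.6 N with the cover's weight (about 2.4 N) zeroed out, steady over the last half second. There is also about 7.6 N sideways along x, which I take to be a dowel bearing on its hole; I left it as it was.

I saw no bystander touched or moved, though I did not measure their final positions.

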